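Clip a bracket into the holding jig

TASK

Tip up the jig's spring clip by pressing its rear thumb plate down until it snaps up and stays. Then slide the bracket lying on the front of the jig, flat on the bed, between the rails until its toe is fully home against the end stop, and finally press the clip's nose down so that it snaps onto the bracket's foot and holds it there. Keep the bracket on the bed and leave the other things where they are.

Things in the scene. Friction and masses are not known exactly. Their poses are not given: they have to be found in the camera images.
- jig: Jig fixed to the bench: plywood bed 201 x 136 mm, top 6 mm over the bench, from x = -150 to +56 mm. Origin on the bench below the end stop's face, on the centre line; +x is the feed direction, z up. Aluminium side rails 12 mm above the bed, inner faces y = +-50.5 mm from x = -45 to 0, flared out to y = +-59 mm at x = -63. Two hinge cheeks at x = 16 to 40, y = +-21 mm, 42 mm high.
- stop_face (a point): Middle of the top front edge of the end stop, an aluminium bar across the jig; its face, against which the bracket's toe comes, is at jig x = 0, and its top 18 mm above the bench.
- clip (a joint): Angle (rad) of the spring clip, a steel rocker on a pin along jig y at jig x = 28 mm, 34 mm above the bench. 0 = nose down (3 mm over the bare bed), 0.5 = nose fully up; on the bracket's foot it rests at about 0.1. An over-centre spring snaps it up above 0.3 and down below 0.3, and holds it there. About 7 N on the thumb plate tips it up, about 6 N on the nose brings it down.
- clip_thumb (a point): Centre of the top of the clip's rear black rubber thumb plate (30 mm along x, 36 mm wide), 52 mm behind the pin (its +x side), at jig x = 80 mm, past the end of the bed. Its top is 48 mm above the bench with the clip down and 21 mm with the clip fully up; it moves almost straight down.
- clip_nose (a point): Centre of the top of the clip's nose, a black rubber pad (18 mm along x, 26 mm wide) over a 12 mm round rubber-tipped post, 33 mm tall in all, 40 mm in front of the pin (its -x side). The top is at jig x = -3 mm, 60 mm above the bench with the clip up; at jig x = -11 mm, 46 mm above the bench with the clip down on the bracket.
- bracket: Slotted black L-bracket 50 x 95 x 36 mm, about 80 g, loose on the front of the jig's bed. Origin: centre of its underside. Foot 7 mm thick, x = -25.5 (toe) to +25.5, y = +-47.5 mm; upright wall 36 mm high at x = 20 to 25, its flat back facing +x; ribs 27 mm high at x = 5 to 20. It lies with its toe facing the stop (yaw about pi in the jig frame). Home: origin at jig x = -25.5 mm.
- spare_bracket: Another such bracket lying on the bench beside the jig, to be left where it is. Origin at the centre of its underside.
- tub: Small open grey-white plastic tub, 87 mm across, 57 mm high, to be left where it is. Origin at the centre of its underside.
- saddle: Black block with a round hollow in its top, 40 x 90 x 40 mm, to be left where it is. Origin at the centre of its underside.
Things that resemble listed ones, but are neither listed nor needed, are in the scene too. What is shaped like the bracket but orange or white is not meant.

How it is judged (in metres and radians):
On the way, in this order (a step that is already met when the one before it is completed fails the run):
1. the clip is tipped up and stays up (above 0.45 rad), the bracket not yet home (value of joint clip above 0.45 rad and x of bracket in the frame of jig below -0.04 m), for 0.2 s.
2. with the clip up, the bracket is slid home against the end stop (value of joint clip above 0.4 rad and x of bracket in the frame of jig above -0.0285 m), for 0.2 s.
At the end, for the whole second after the job is handed in: The bracket lies flat on the bed with its toe within 3 mm of the end stop and square to it within 0.06 rad, the clip is down on its foot (0.05 to 0.17 rad) pressing with more than 1.5 N, and the bracket is at rest (x of bracket in the frame of jig above -0.0285 m and z of bracket in the frame of jig below 0.008 m and angle between the x axis of bracket and the x axis of jig, either way round below 0.06 rad and value of joint clip between 0.05 and 0.17 rad and contact force between clip and bracket above 1.5 N and linear speed of bracket below 0.01 m/s); the robot touches nothing.
It fails at once if the bracket is lifted more than 12 mm off the bed or tipped by more than 0.35 rad (z of bracket in the frame of jig above 0.018 m or angle between bracket's own z axis and vertical above 0.35 rad).
It fails at once if the spare bracket, the tub or the saddle block is moved by more than 30 mm (distance of any of spare_bracket, tub, saddle from where it was at the start of the episode above 0.03 m).
It also fails if it takes over 46 s, if anything falls off the work surface, if the arm or the gripper's body presses on something with over 40 N, if the wrist force passes 120 N, or if a joint passes its speed limit or range.

ROBOT

A 7-joint arm with a two-finger parallel gripper is mounted at the origin on the work surface; the furniture and walls round the work are solid. World frame = base frame: x ahead of the robot, y to its left, z up, the work surface at z = 0. Lengths are in mm, angles in rad, forces in N, time in s.
With the tool pointing down it reaches from about 350 to 775 mm from the base axis. Payload 3.1 kg.
Tool frame: the origin (TCP) lies midway between the tips of the shut fingers; the grasp point (between the pads) lies 19 mm behind it; y points along the fingers, x is the direction in which the jaws open and shut, and the axes are right-handed (so a half turn about y gives the same grasp; the last joint's range is limited). The gripper opens to 85 mm and grips with 20 to 120 N. Pads are 22 mm wide; open, the fingers measure 114 mm over their backs; the gripper's body (76 mm by 85 mm) begins 54 mm behind the grasp point. The pads swing forward as they close: fully open they stand 13 mm farther back than shut.
Start: joints at [1.076, 0.311, 0.014, 1.512, -0.004, 1.319, -0.027], TCP at [240.65, -494.575, 231.304] pointing down, gripper open.
Joint ranges: [-2.7, 2.7], [-0.3, 1.91], [-1.27, 1.3], [0.12, 2.57], [-1.44, 4.58], [0.2, 2.03], [-3.05, 3.05]. Speed limits (rad/s): [2.79, 2.79, 3.14, 3.14, 3.14, 3.14, 3.14].

INTERFACE

Orientations are given as a rotation vector (axis times angle).
In Python, from station import ctrl, eyes, models gives the robot as it stands.
- The arm moves only by the tool send_rows, never from a script. Its argument "series" is a list of rows, each an object with "rotation": the turn, a rotation vector about the tool's x, y, z in rad, a list of three; "offset": the shift along the tool's x, y, z in cm, a list of three; "jaw": the closure, from 0 (fully open) to 1 (shut). In form: [{"rotation": [rx, ry, rz], "offset": [dx, dy, dz], "jaw": jaw}, ...]. A call has 1 to 20 rows; each row shifts and turns the pose as measured when the row begins, along the tool's axes as they then stand; what a row does not reach is not made up. A row lasts 1/8 s, in which the tool goes at most 62.5 mm and 10.7 degrees, less where a joint would pass 70% of its speed; a pose out of reach is approached as far as the arm can. A call with a gripper value outside its range is refused whole. The fingers move at their own pace and stop on an object; "force" is the grip in N (left out, the last holds). Time passes only in rows, so rows that do not move let the fingers close. It gives the time, the measured TCP pose, the force and the opening at its end, in the units of the state.
- ctrl.get_obs(): the state, without advancing time (a new reading comes with each control period).
- eyes.capture(name): name is "side" or "top"; returns a dict with "img" (420x560x3 uint8, blue, green, red), "intrinsics" (3x3 intrinsics, pixels), "rvec" (rotation vector, rad) and "tvec" (3), from world to camera coordinates, as OpenCV has them. Camera axes: x right, y down, z forward; pixel columns grow to the right and rows downward; lengths in mm; the calibration is good to about 2 mm. A picture is of the moment at which its call begins. There is no depth.
- ctrl.sign_off(): hands the job in, once; it reports no verdict.
Trained networks look in the newest picture that a camera, given by its name, has taken for a name from the list of things; names that differ only in an ending like _2 or _b are one class to them, and where a whole thing is asked for, a point or a joint stands for the part that bears it (a point fixed in the world has none). Each returns a list of dicts, best first, with "score" (0 to 1); they miss things now and then, are a little off and sometimes report something else, mostly with a low value. They report only what shows in the picture. A call takes as long as a camera call. They do not tell look-alikes from the thing itself.
- models.silhouettes(query, camera): "region" (420x560 bool, what is visible of it) and "bbox" ([left, top, right, bottom] in pixels, round what is visible of it).
The state is a dict: "clock": time; "joint_pos": joint angles; "qvel": joint speeds; "joint_efforts": joint torques, N m; "position": TCP position; "tool_rot": TCP orientation; "force": force on the tool from outside, world axes, zero at the start; "moment": the same for the moment, N m; "gripper_width": opening from 0.0 (shut) to 1.0 (fully open).
Only numpy, scipy, OpenCV 4.12 (cv2) and the standard library are available. Lean on these libraries where they do the work, as an engineer would, in place of code of your own. Each camera call takes 0.05 s, during which the arm holds its last target.

## Working session

There is one attempt and no reset: what is moved stays moved. The work goes in short steps, Python scripts to look and compute and a tool call to move; the robot and the scene stay as the last step left them, time stands still between calls to the robot, and variables do not carry over. Pictures are saved under pics/ and viewed, and the job is handed in when it is done.

Besides the shell and the picture viewer there is one more tool, called as name(argument=value, ...), one argument or row to a line, values as JSON. send_rows: Moves the arm, as the interface text tells. Its arguments: {"type":"object","properties":{"series":{"type":"array"},"force":{"type":"number"}},"required":["series"]}

```bash
mkdir -p pics
cat > h.py <<'E'
import cv2,numpy as np
from station import ctrl,eyes,models
def cap(n,f=None):
    d=eyes.capture(n)
    if f: cv2.imwrite('pics/'+f,d['img'])
    return d
E
python3 - <<'E'
from h import *
print(ctrl.get_obs())
for n in ('top','side'):
    d=cap(n,n+'0.png'); print(n,d['intrinsics'],d['rvec'],d['tvec'])
    for q in ['jig','clip','bracket','spare_bracket','tub','saddle']:
        print(q,[(round(r['score'],2),r['bbox']) for r in models.silhouettes(q,n)])
E
```

```text
{'clock': 0.0, 'joint_pos': array([ 1.07629113,  0.31174475,  0.01395806,  1.51305654, -0.00443171,
        1.31922246, -0.02720654]), 'qvel': array([ 0.00018734, -0.00104594,  0.00105924, -0.00268666, -0.00066113,
       -0.001217  , -0.00019526]), 'joint_efforts': array([-3.10383621e-04, -3.79912269e+01,  1.46131357e-01, -2.30590206e+01,
        1.21558420e-02,  1.36078199e-02,  1.28772930e-05]), 'position': array([ 240.33250449, -493.89035132,  230.21074201]), 'tool_rot': array([-1.38880822,  0.87099908, -0.86761465]), 'force': array([-0.66660967,  0.24416131,  0.88740972]), 'moment': array([ 0.01016446, -0.00439848, -0.00233395]), 'gripper_width': 1.000197491543681}
top [[434.73236143   0.         275.30444977]
 [  0.         434.73236143 209.36266952]
 [  0.           0.           1.        ]] [ 2.10687818 -2.16901021  0.19433787] [-102.40126942  472.4978029  1474.6401891 ]
jig [(0.92, [279.7, 163.4, 327.0, 229.3])]
clip [(0.54, [292.2, 160.7, 306.4, 189.1])]
bracket [(0.84, [377.4, 227.9, 407.8, 247.9]), (0.7, [289.5, 255.5, 321.4, 273.4]), (0.67, [250.1, 209.7, 267.5, 242.8]), (0.53, [292.7, 207.2, 319.9, 227.1]), (0.23, [290.8, 161.9, 307.2, 193.0])]
spare_bracket [(0.59, [204.4, 151.0, 229.9, 183.0])]
tub [(0.71, [345.0, 172.6, 367.4, 197.9])]
saddle [(0.79, [134.5, 173.5, 159.0, 187.0])]
side [[486.69919586   0.         275.38472857]
 [  0.         486.69919586 215.44240002]
 [  0.           0.           1.        ]] [ 2.19235389 -0.24522527  0.09712209] [-472.97765453   87.39834802 1370.41064886]
jig [(0.79, [259.5, 240.9, 358.1, 294.4])]
clip [(0.94, [311.3, 236.8, 353.4, 264.4])]
bracket [(0.96, [250.3, 357.2, 298.0, 404.5]), (0.87, [264.1, 254.3, 292.6, 288.5]), (0.82, [241.4, 226.7, 274.1, 240.4])]
spare_bracket [(0.73, [298.9, 183.8, 329.9, 203.4]), (0.26, [265.9, 262.3, 293.7, 288.2])]
tub [(0.6, [320.5, 286.8, 360.4, 330.1])]
saddle [(0.64, [278.0, 152.0, 288.8, 166.4])]
```

Run:
```python
import cv2
t=cv2.imread('pics/top0.png');s=cv2.imread('pics/side0.png')
cv2.imwrite('pics/t1.png',cv2.resize(t[140:290,240:420],None,fx=4,fy=4,interpolation=cv2.INTER_CUBIC))
cv2.imwrite('pics/s1.png',cv2.resize(s[210:310,240:380],None,fx=5,fy=5,interpolation=cv2.INTER_CUBIC))
```

```text
(no output)
```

View pics/top0.png

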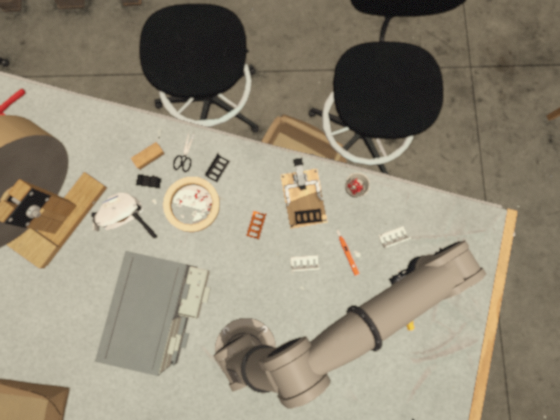

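View pics/side0.png

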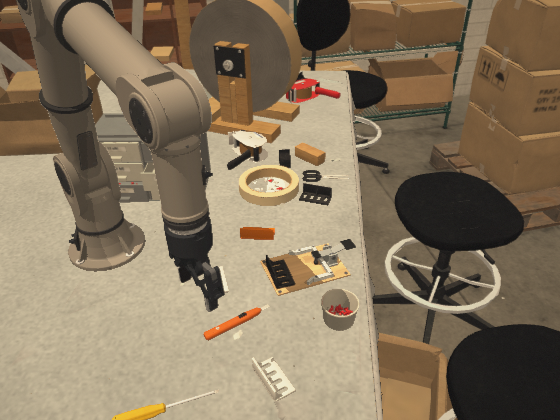

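```bash
sleep 1
```

```text
(no output)
```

View pics/t1.png

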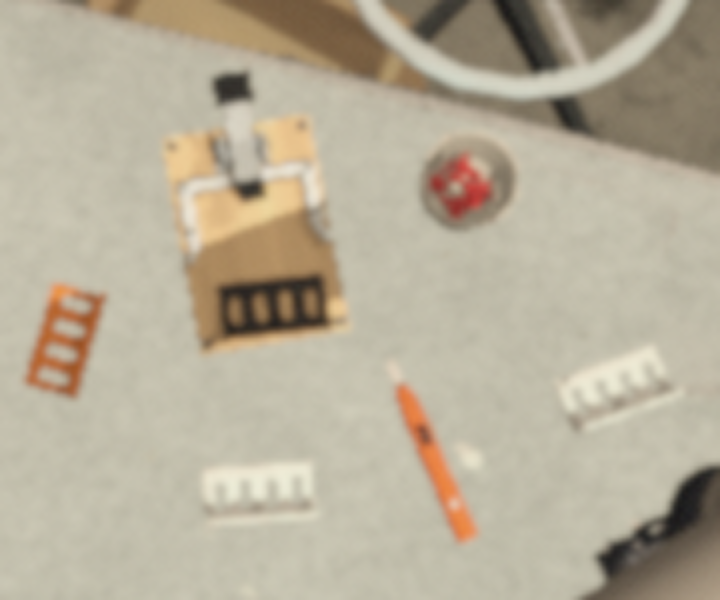

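View pics/s1.png

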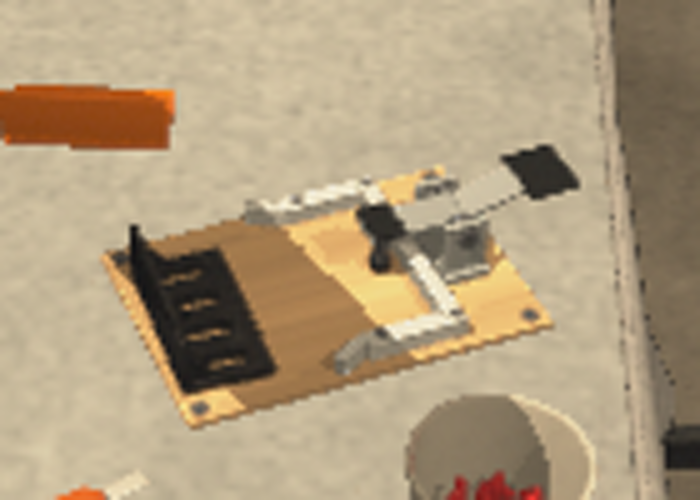

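The black bracket at top (307,216) / side (278,271) lies on the bed, with its wall to the front. It is the one meant. The spare is at top (217,167); the orange one (257,225) and the white ones (305,263), (395,237) are decoys. Next I fit the jig pose from both views.

```bash
cat > fit.py <<'E'
from h import *
from scipy.optimize import least_squares
from scipy.spatial.transform import Rotation as R
T=cap('top');S=cap('side')
def proj(d,P): return cv2.projectPoints(np.float64(P).reshape(-1,3),d['rvec'],d['tvec'],d['intrinsics'],None)[0].reshape(-1,2)
def tc(p): return (np.array(p)+.5)/4-.5+[240,140]
def sc(p): return (np.array(p)+.5)/5-.5+[240,210]
def ray(d,uv,z):
    Rm=cv2.Rodrigues(d['rvec'])[0];c=-Rm.T@d['tvec'].ravel()
    v=Rm.T@np.linalg.inv(d['intrinsics'])@np.r_[uv,1]
    return c+v*(z-c[2])/v[2]
tp={(-148,68,6):(205,350),(-148,-68,6):(350,325),(54.5,-68,6):(308,115),(54.5,68,6):(165,143),(80,0,48):(233,86)}
sp={(-148,68,6):(104,253),(-148,-68,6):(195,428),(54.5,-68,6):(552,324),(54.5,68,6):(440,165),(80,0,48):(540,172)}
def J(q,P):
    P=np.array(P,float);c,s=np.cos(q[2]),np.sin(q[2]);return np.c_[q[0]+c*P[:,0]-s*P[:,1],q[1]+s*P[:,0]+c*P[:,1],P[:,2]]
def f(q): return np.r_[(proj(T,J(q,list(tp)))-[tc(p) for p in tp.values()]).ravel(),(proj(S,J(q,list(sp)))-[sc(p) for p in sp.values()]).ravel()]
if __name__=='__main__':
    r=least_squares(f,[600,-100,0.1],loss='soft_l1');print(r.x,np.round(r.fun.reshape(-1,2),1))
    q=r.x;np.save('q.npy',q)
    c,s=np.cos(q[2]),np.sin(q[2])
    for n,d,fn,ps in (('foot corners top z13',T,tc,[(222,335),(327,325),(322,277),(222,287)]),):
        for p in ps:
            w=ray(d,fn(p),13)-np.r_[q[:2],0]; print(p,w[0]*c+w[1]*s,-w[0]*s+w[1]*c)
    for p,z in (((186,390),6),((275,373),6),((232,252),13)):
        w=ray(S,sc(p),z)-np.r_[q[:2],0]; print('side',p,w[0]*c+w[1]*s,-w[0]*s+w[1]*c)
    o=ctrl.get_obs();print(R.from_rotvec(o['tool_rot']).as_matrix())
    for n,P in (('thumb',(80,0,48)),('nose',(-3,0,60)),('nosedown',(-11,0,46)),('br',(-110,0,25))): print(n,J(q,[P])[0],'reach',np.hypot(*J(q,[P])[0][:2]))
    for d,o,k,nm in ((T,(240,140),4,'t'),(S,(240,210),5,'s')):
        im=cv2.imread(f'pics/{nm}1.png')
        Pn=[(x,y,6) for x in(-150,56) for y in (-68,68)]+[(0,0,18),(0,50.5,18),(0,-50.5,18),(-45,50.5,18),(-45,-50.5,18),(80,0,48),(-12,0,43)]
        for u in proj(d,J(q,Pn)):
            cv2.circle(im,tuple(int(v) for v in ((u-o+.5)*k-.5)),4,(0,0,255),1)
        cv2.imwrite(f'pics/{nm}2.png',im)
E
python3 fit.py
```

```text
[ 560.4595322  -212.29974289  -24.9818281 ] [[-0.6  1.7]
 [ 0.7  1.1]
 [ 0.1 -0.7]
 [-1.  -1.3]
 [-0.2 -0.2]
 [-1.1  1. ]
 [-1.   0.2]
 [ 1.  -0.3]
 [ 0.3  0.3]
 [ 1.  -0.5]]
(222, 335) -132.89156880617065 47.85167651668924
(327, 325) -140.71101977469618 -45.23543206084546
(322, 277) -97.67849088545577 -49.36341156253743
(222, 287) -90.68017888767477 39.80077670613821
side (186, 390) -140.04079369797083 -42.00005228881898
side (275, 373) -94.13130504758857 -47.547472758613054
side (232, 252) -83.02789515297937 38.222408084870736
[[ 4.37529413e-01  4.22926770e-05  8.99204099e-01]
 [-8.99204092e-01 -1.12727275e-04  4.37529415e-01]
 [ 1.19869118e-04 -9.99999993e-01 -1.12917501e-05]]
thumb [ 639.55026893 -200.27246712   48.        ] reach 670.1743113381975
nose [ 557.49362957 -212.75076573   60.        ] reach 596.7093390656255
nosedown [ 549.58455589 -213.95349331   46.        ] reach 589.7620548800825
br [ 451.70976918 -228.83724707   25.        ] reach 506.36765420331625
```

View pics/t2.png

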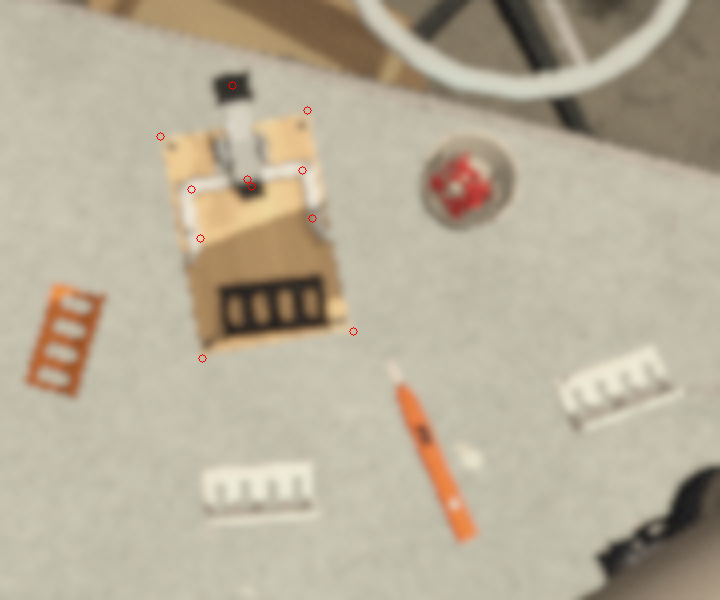

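View pics/s2.png

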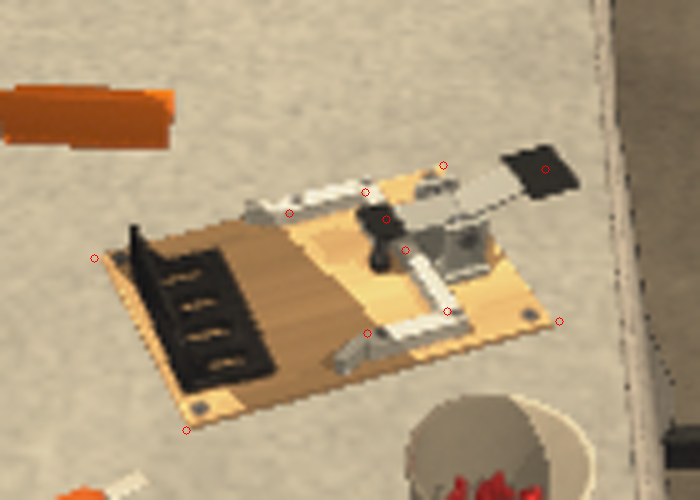

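send_rows(
  series=[
    {"rotation":[0,0.15,0],"offset":[0,0,0],"jaw":1},
    {"rotation":[0,0.15,0],"offset":[0,0,0],"jaw":1},
    {"rotation":[0,0,0],"offset":[0,0,0],"jaw":1},
  ],
)

```text
clock: 1.18
position: [240.6, -494.6, 231.4]
tool_rot: [-1.274, 1.101, -1.102]
force: [0.4, 0.4, 0.7]
gripper_width: 0.38
```

```bash
cat > st.py <<'E'
from h import *
from scipy.spatial.transform import Rotation as R
q=np.load('q.npy')
def st(*targets):
    o=ctrl.get_obs();M=R.from_rotvec(o['tool_rot']).as_matrix()
    Jm=R.from_euler('z',q[2]).as_matrix();p=Jm.T@(o['position']-np.r_[q[:2],0])
    print('t',o['clock'],'jig tcp',p.round(1),'F(jig)',(Jm.T@o['force']).round(1),'w',round(o['gripper_width'],3))
    print('rot err tool axes',R.from_matrix(M.T@Jm@np.array([[0,0,1],[-1,0,0],[0,-1,0]]).astype(float)).as_rotvec().round(3))
    for t in targets: print(t,'offset cm',(M.T@Jm@(np.array(t)-p)/10).round(2))
E
python3 -c "
from st import *
st((80,0,150),(80,0,75))"
```

```text
t 1.175 jig tcp [-358.6 -231.   231.4] F(jig) [0.4 0.3 0.7] w 0.38
rot err tool axes [-0.    -0.006  0.   ]
(80, 0, 150) offset cm [-23.35   8.14  43.73]
(80, 0, 75) offset cm [-23.35  15.64  43.73]
```

send_rows(
  series=[
    {"rotation":[0,0,0],"offset":[-2.3,0.5,4.4],"jaw":1},
    {"rotation":[0,0,0],"offset":[-2.3,0.5,4.4],"jaw":1},
    {"rotation":[0,0,0],"offset":[-2.3,0.5,4.4],"jaw":1},
    {"rotation":[0,0,0],"offset":[-2.3,0.5,4.4],"jaw":1},
    {"rotation":[0,0,0],"offset":[-2.3,0.5,4.4],"jaw":1},
    {"rotation":[0,0,0],"offset":[-2.3,0.5,4.4],"jaw":1},
    {"rotation":[0,0,0],"offset":[-2.3,0.5,4.4],"jaw":1},
    {"rotation":[0,0,0],"offset":[-2.3,0.5,4.4],"jaw":1},
    {"rotation":[0,0,0],"offset":[-2.3,0.5,4.4],"jaw":1},
    {"rotation":[0,0,0],"offset":[-2.3,0.5,4.0],"jaw":1},
    {"rotation":[0,0,0],"offset":[0,0,0],"jaw":1},
  ],
)

```text
clock: 2.55
position: [647.6, -194.3, 178.1]
tool_rot: [-1.285, 1.082, -1.086]
force: [-0.4, 0.8, -0.3]
gripper_width: -0.0
```

```bash
python3 -c "
from st import *
st((80,0,75))"
```

```text
t 2.55 jig tcp [ 88.8   4.7 178.1] F(jig) [-0.3  0.8 -0.3] w -0.0
rot err tool axes [-0.001  0.018  0.002]
(80, 0, 75) offset cm [ 0.43 10.3  -0.9 ]
```

send_rows(
  series=[
    {"rotation":[0,0.018,0],"offset":[0.2,5,-0.5],"jaw":1},
    {"rotation":[0,0,0],"offset":[0.2,5,-0.4],"jaw":1},
    {"rotation":[0,0,0],"offset":[0,0.8,0],"jaw":1},
    {"rotation":[0,0,0],"offset":[0,0,0],"jaw":1},
  ],
)

```text
clock: 3.05
position: [640.5, -203.9, 70.8]
tool_rot: [-1.279, 1.087, -1.102]
force: [0.5, 0.3, 0.9]
gripper_width: -0.001
```

```bash
python3 -c "
from st import *
st((80,0,21))
for n in('top','side'): cap(n,n+'3.png')
t=cv2.imread('pics/top3.png');s=cv2.imread('pics/side3.png')
cv2.imwrite('pics/c3.png',np.hstack([cv2.resize(t[130:250,250:350],(400,480)),cv2.resize(s[200:320,250:350],(400,480))]))"
```

```text
t 3.05 jig tcp [80.4 -3.7 70.8] F(jig) [0.5 0.2 0.9] w -0.001
rot err tool axes [-0.005  0.004  0.007]
(80, 0, 21) offset cm [-0.41  4.97 -0.07]
```

View pics/c3.png

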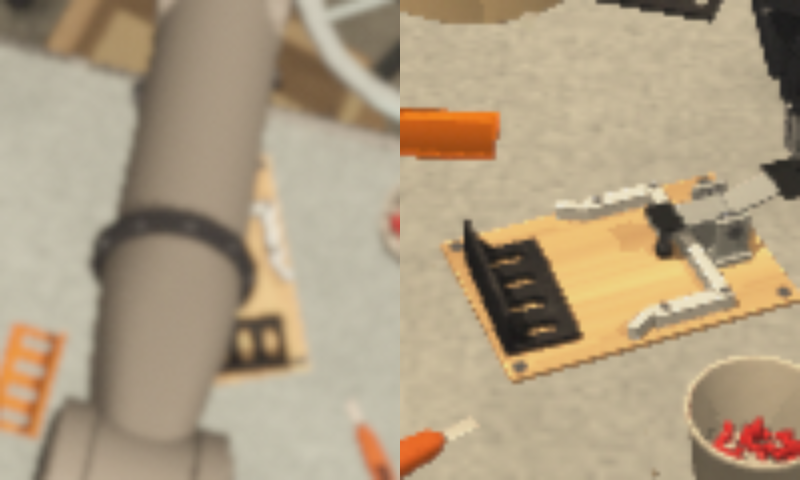

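The fingers stand right over the thumb plate in the side view. Next I press down.

send_rows(
  series=[
    {"rotation":[0,0,0],"offset":[-0.3,1.0,0],"jaw":1},
    {"rotation":[0,0,0],"offset":[0,1.0,0],"jaw":1},
    {"rotation":[0,0,0],"offset":[0,0.8,0],"jaw":1},
    {"rotation":[0,0,0],"offset":[0,0.8,0],"jaw":1},
  ],
)

```text
clock: 3.65
position: [646.0, -201.6, 40.5]
tool_rot: [-1.273, 1.075, -1.111]
force: [-0.8, 1.1, 6.0]
gripper_width: -0.001
```

send_rows(
  series=[
    {"rotation":[0,0,0],"offset":[0,0.7,0],"jaw":1},
    {"rotation":[0,0,0],"offset":[0,0.6,0],"jaw":1},
  ],
)

```text
clock: 3.9
position: [646.6, -201.6, 27.4]
tool_rot: [-1.273, 1.074, -1.111]
force: [0.9, -0.4, -0.2]
gripper_width: -0.001
```

```bash
python3 -c "
from st import *
st((80,0,21))
s=cap('side')['img']
cv2.imwrite('pics/c4.png',cv2.resize(s[200:320,250:400],None,fx=5,fy=5))"
```

```text
t 3.9 jig tcp [86.7 -2.4 27.4] F(jig) [ 0.9 -0.5 -0.2] w -0.001
rot err tool axes [-0.019  0.005  0.013]
(80, 0, 21) offset cm [-0.25  0.63 -0.68]
```

View pics/c4.png

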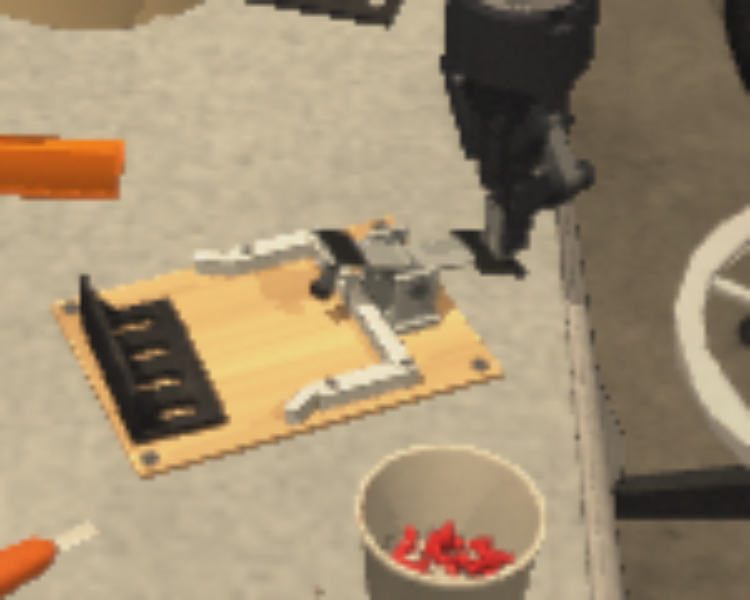

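The clip snapped up: the force fell to zero and the thumb is down. Next I retreat and go behind the bracket with the jaws part open.

send_rows(
  series=[
    {"rotation":[0,0,0],"offset":[0,-5,0],"jaw":1},
    {"rotation":[0,0,0],"offset":[0,-5,0],"jaw":0.45},
    {"rotation":[0,0,0],"offset":[0,-2,-4],"jaw":0.45},
    {"rotation":[0,0,0],"offset":[0,0,-5],"jaw":0.45},
    {"rotation":[0,0,0],"offset":[0,0,-5],"jaw":0.45},
    {"rotation":[0,0,0],"offset":[0,0,-5],"jaw":0.45},
    {"rotation":[0,0,0],"offset":[0,0,-5],"jaw":0.45},
    {"rotation":[0,0,0],"offset":[0,0,-2.5],"jaw":0.45},
    {"rotation":[0,0,0],"offset":[0,0,0],"jaw":0.45},
  ],
)

```text
clock: 5.08
position: [372.5, -242.7, 139.4]
tool_rot: [-1.275, 1.081, -1.107]
force: [1.1, -0.3, 0.3]
gripper_width: 0.553
```

```bash
python3 -c "
from st import *
st((-175,-1,60),(-175,-1,10))
s=cap('side')['img']
cv2.imwrite('pics/c5.png',cv2.resize(s[200:320,210:360],None,fx=5,fy=5))"
```

```text
t 5.075 jig tcp [-190.4   -1.8  139.4] F(jig) [ 1.  -0.5  0.3] w 0.553
rot err tool axes [-0.013  0.004  0.01 ]
(-175, -1, 60) offset cm [-0.15  7.95  1.44]
(-175, -1, 10) offset cm [-0.2  12.95  1.38]
```

View pics/c5.png

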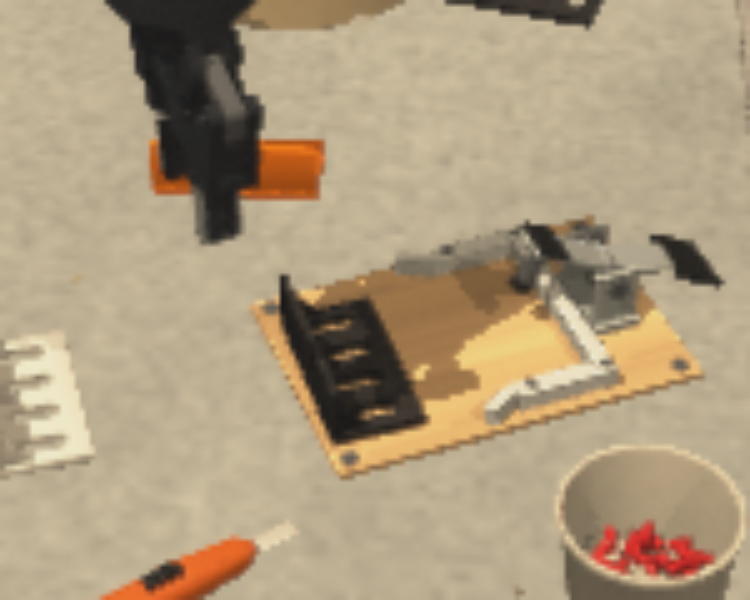

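send_rows(
  series=[
    {"rotation":[0,0,0],"offset":[-0.1,4,0.6],"jaw":0.45},
    {"rotation":[-0.013,0,0.01],"offset":[-0.1,4,0.6],"jaw":0.45},
    {"rotation":[0,0,0],"offset":[0,3,0],"jaw":0.45},
    {"rotation":[0,0,0],"offset":[0,1.5,0],"jaw":0.45},
    {"rotation":[0,0,0],"offset":[0,0,0],"jaw":0.45},
  ],
)

```text
clock: 5.75
position: [398.7, -237.7, 11.6]
tool_rot: [-1.276, 1.078, -1.094]
force: [0.1, -0.3, -0.4]
gripper_width: 0.552
```

```bash
python3 -c "
from st import *
st((-155,-1,10))
s=cap('side')['img']
cv2.imwrite('pics/c6.png',cv2.resize(s[200:320,210:360],None,fx=5,fy=5))"
```

```text
t 5.75 jig tcp [-163.7   -0.8   11.6] F(jig) [ 0.1 -0.3 -0.4] w 0.552
rot err tool axes [-0.011  0.014  0.003]
(-155, -1, 10) offset cm [0.03 0.17 0.87]
```

View pics/c6.png

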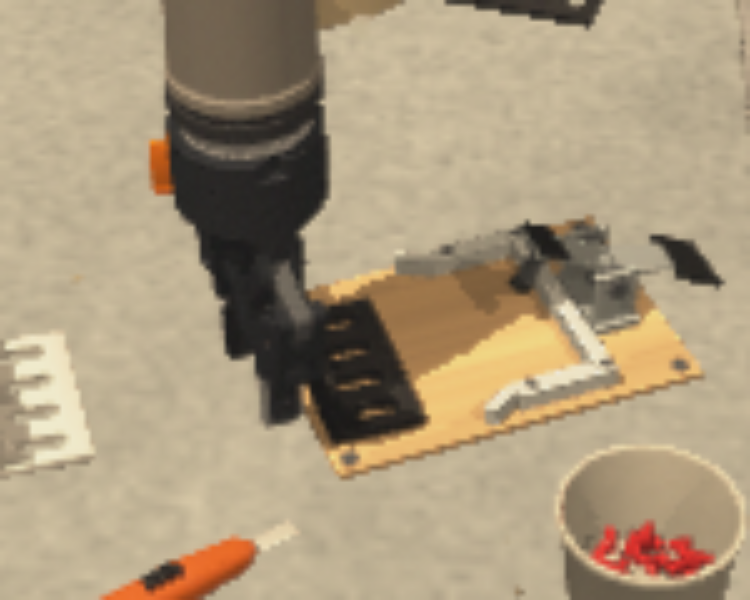

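send_rows(
  series=[
    {"rotation":[0,0.014,0],"offset":[0,0,0.8],"jaw":0.45},
    {"rotation":[0,0,0],"offset":[0,0,0.8],"jaw":0.45},
    {"rotation":[0,0,0],"offset":[0,0,0.8],"jaw":0.45},
    {"rotation":[0,0,0],"offset":[0,0,0.8],"jaw":0.45},
    {"rotation":[0,0,0],"offset":[0,0,0.8],"jaw":0.45},
    {"rotation":[0,0,0],"offset":[0,0,0.8],"jaw":0.45},
    {"rotation":[0,0,0],"offset":[0,0,0],"jaw":0.45},
  ],
)

```text
clock: 6.68
position: [453.8, -230.8, 15.8]
tool_rot: [-1.268, 1.081, -1.11]
force: [0.1, 0.8, 0.0]
gripper_width: 0.546
```

```bash
python3 -c "
from st import *
st((-65,-1,11))
s=cap('side')['img'];t=cap('top')['img']
cv2.imwrite('pics/c7.png',np.hstack([cv2.resize(s[220:300,240:340],None,fx=4,fy=4,interpolation=2),cv2.resize(t[150:230,260:350],None,fx=4,fy=4,interpolation=2)]))"
```

```text
t 6.675 jig tcp [-108.2   -2.2   15.8] F(jig) [0.3 0.8 0. ] w 0.546
rot err tool axes [-0.018  0.     0.008]
(-65, -1, 11) offset cm [-0.13  0.56  4.31]
```

View pics/c7.png

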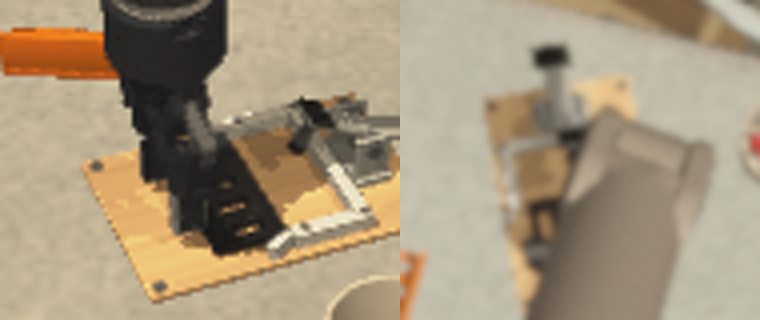

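```bash
python3 -c "
from fit import *
s=S['img']
cv2.imwrite('pics/c8.png',cv2.resize(s[225:295,270:350],None,fx=9,fy=8,interpolation=2))
q=np.load('q.npy')
for n,P in (('toeR',(-48,-47.5,13)),('railtipR',(-63,-59,18)),('railR',(-45,-50.5,18)),('bedFR',(-146,-68,6))):
  print(n,((proj(S,J(q,[P]))[0]-[270,225]+.5)*[9,8]-.5).round())
"
```

```text
toeR [377. 423.]
railtipR [345. 447.]
railR [391. 415.]
bedFR [ 79. 565.]
```

View pics/c8.png

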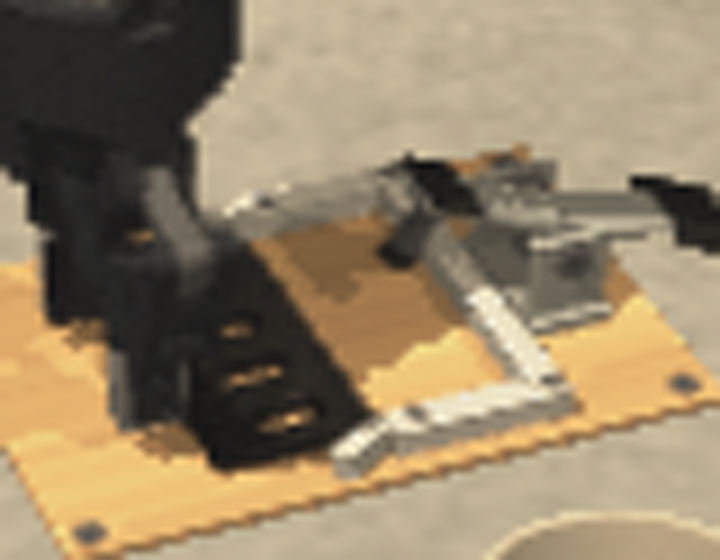

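send_rows(
  series=[
    {"rotation":[0,0,0],"offset":[-0.1,0.25,0.6],"jaw":0.45},
    {"rotation":[0,0,0],"offset":[0,0.2,0.6],"jaw":0.45},
    {"rotation":[0,0,0],"offset":[0,0.1,0.6],"jaw":0.45},
  ],
)

```text
clock: 7.25
position: [469.3, -227.9, 10.0]
tool_rot: [-1.269, 1.086, -1.111]
force: [-1.5, 0.9, 0.7]
gripper_width: 0.551
```

send_rows(
  series=[
    {"rotation":[0,0,0],"offset":[0,0.1,0.6],"jaw":0.45},
    {"rotation":[0,0,0],"offset":[0,0.1,0.5],"jaw":0.45},
  ],
)

```text
clock: 7.5
position: [481.2, -226.0, 7.9]
tool_rot: [-1.269, 1.086, -1.11]
force: [-1.0, -0.4, 0.4]
gripper_width: 0.55
```

```bash
python3 -c "
from st import *
st((-62,-1,11))
s=cap('side')['img']
cv2.imwrite('pics/c9.png',cv2.resize(s[225:295,270:350],None,fx=9,fy=8,interpolation=2))"
```

```text
t 7.5 jig tcp [-80.5  -1.6   7.9] F(jig) [-1.  -0.2  0.4] w 0.55
rot err tool axes [-0.014 -0.002  0.007]
(-62, -1, 11) offset cm [-0.07 -0.29  1.85]
```

View pics/c9.png

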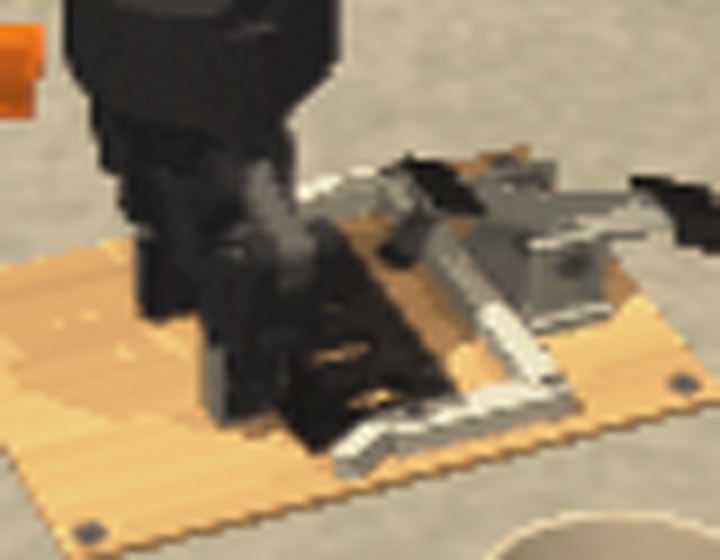

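Inside the rails, flat, low force. I keep pushing in small steps until contact.

send_rows(
  series=[
    {"rotation":[0,0,0],"offset":[0,-0.1,0.5],"jaw":0.45},
    {"rotation":[0,0,0],"offset":[0,0,0.4],"jaw":0.45},
  ],
)

```text
clock: 7.8
position: [491.5, -224.2, 8.9]
tool_rot: [-1.268, 1.085, -1.11]
force: [-0.6, -0.5, 0.8]
gripper_width: 0.55
```

send_rows(
  series=[
    {"rotation":[0,0,0],"offset":[0,0,0.4],"jaw":0.45},
    {"rotation":[0,0,0],"offset":[0,0,0.3],"jaw":0.45},
  ],
)

```text
clock: 8.05
position: [497.9, -223.1, 8.9]
tool_rot: [-1.27, 1.086, -1.109]
force: [-5.4, -0.6, 2.6]
gripper_width: 0.548
```

send_rows(
  series=[
    {"rotation":[0,0,0],"offset":[0,0,0.2],"jaw":0.45},
    {"rotation":[0,0,0],"offset":[0,0,0.2],"jaw":0.45},
  ],
)

```text
clock: 8.3
position: [497.8, -223.2, 8.5]
tool_rot: [-1.275, 1.093, -1.105]
force: [-6.0, 0.1, 4.6]
gripper_width: 0.551
```

```bash
python3 -c "
from st import *
st((-62,-1,11))
s=cap('side')['img']
cv2.imwrite('pics/c10.png',cv2.resize(s[225:295,270:350],None,fx=9,fy=8,interpolation=2))"
```

```text
t 8.3 jig tcp [-63.6  -1.3   8.5] F(jig) [-5.9  1.   4.6] w 0.551
rot err tool axes [-0.005 -0.003  0.005]
(-62, -1, 11) offset cm [-0.03 -0.25  0.16]
```

View pics/c10.png

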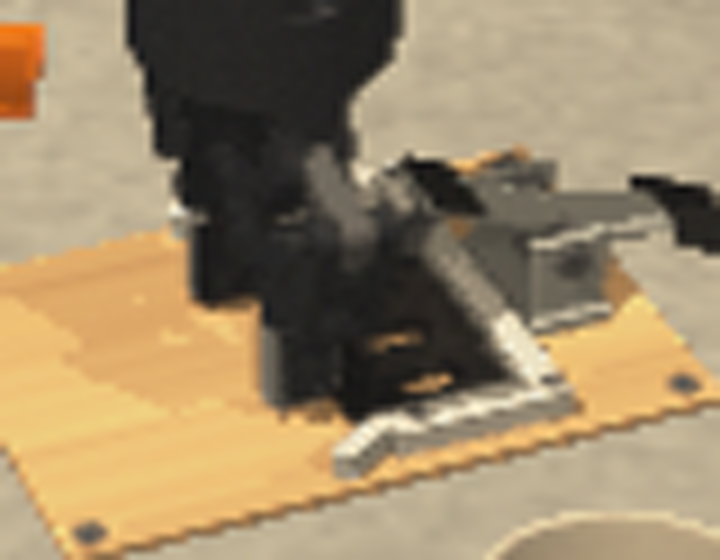

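The push stopped at TCP x −63.6 (about −62 expected), and the force climbed. One more firm push, then back off and look.

send_rows(
  series=[
    {"rotation":[0,0,0],"offset":[0,0,0.4],"jaw":0.45},
    {"rotation":[0,0,0],"offset":[0,0,0.4],"jaw":0.45},
  ],
)

```text
clock: 8.6
position: [497.5, -223.1, 7.6]
tool_rot: [-1.284, 1.107, -1.097]
force: [-9.2, -0.2, 6.5]
gripper_width: 0.548
```

send_rows(
  series=[
    {"rotation":[0,0,0],"offset":[0,0,-0.6],"jaw":0.45},
    {"rotation":[0,0,0],"offset":[0,0,-2],"jaw":0.45},
    {"rotation":[0,0,0],"offset":[0,-4,-3],"jaw":0.45},
    {"rotation":[0,0,0],"offset":[0,-5,-2],"jaw":1},
    {"rotation":[0,0,0],"offset":[0,-3,0],"jaw":1},
    {"rotation":[0,0,0],"offset":[0,0,0],"jaw":1},
  ],
)

```text
clock: 9.35
position: [426.8, -234.0, 132.2]
tool_rot: [-1.276, 1.095, -1.106]
force: [0.5, 0.8, 0.3]
gripper_width: -0.001
```

```bash
python3 -c "
from st import *
st((-3,0,110),(-3,0,80))
s=cap('side')['img']
cv2.imwrite('pics/c11.png',cv2.resize(s[225:295,270:350],None,fx=9,fy=8,interpolation=2))"
```

```text
t 9.35 jig tcp [-135.4   -1.4  132.2] F(jig) [0.6 0.7 0.3] w -0.001
rot err tool axes [-0.004 -0.004  0.006]
(-3, 0, 110) offset cm [-0.2   2.27 13.24]
(-3, 0, 80) offset cm [-0.22  5.27 13.22]
```

View pics/c11.png

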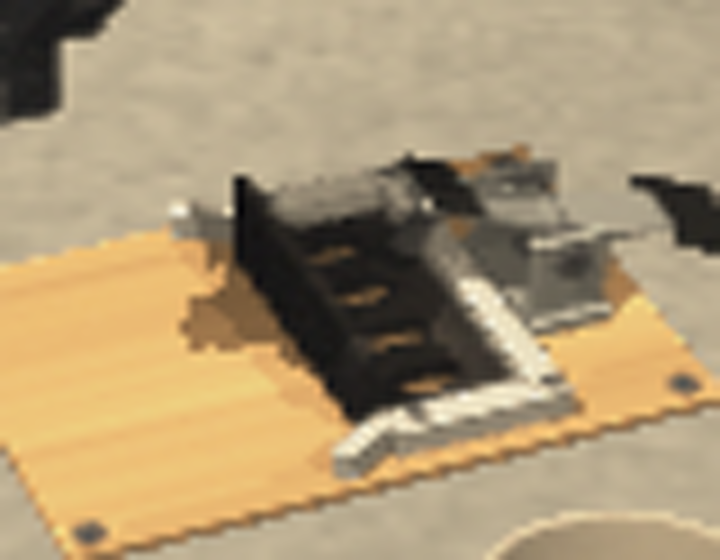

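Home and square along the stop, clip still up. Next I go above the nose.

send_rows(
  series=[
    {"rotation":[0,0,0],"offset":[0,0,4.5],"jaw":1},
    {"rotation":[0,0,0],"offset":[-0.1,0.5,4.5],"jaw":1},
    {"rotation":[0,0,0],"offset":[-0.1,1.5,4],"jaw":1},
    {"rotation":[0,0,0],"offset":[0,1.5,0],"jaw":1},
    {"rotation":[0,0,0],"offset":[0,0,0],"jaw":1},
  ],
)

```text
clock: 10.02
position: [553.8, -210.3, 86.2]
tool_rot: [-1.279, 1.107, -1.096]
force: [0.1, -0.6, 0.2]
gripper_width: 0.002
```

```bash
python3 -c "
from fit import *
import st
st.st((-5,0,60))
q=np.load('q.npy')
cv2.imwrite('pics/c12.png',cv2.resize(S['img'][215:285,280:360],None,fx=9,fy=8,interpolation=2))
for P in ((-3,0,60),(-63,0,18)):print(((proj(S,J(q,[P]))[0]-[280,215]+.5)*[9,8]-.5).round())
"
```

```text
t 10.125 jig tcp [-5.2  2.4 88.3] F(jig) [-0.4 -0.4  0.6] w -0.003
rot err tool axes [ 0.004 -0.005 -0.001]
(-5, 0, 60) offset cm [0.24 2.83 0.03]
[366. 265.]
[172. 409.]
```

View pics/c12.png

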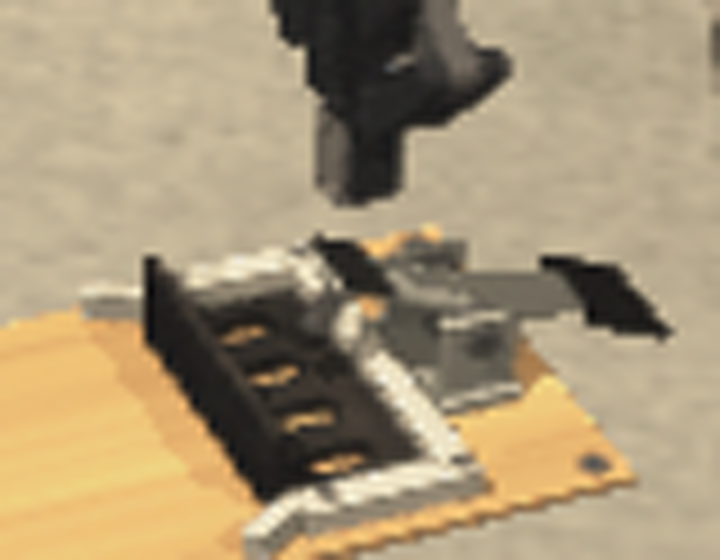

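send_rows(
  series=[
    {"rotation":[0,0,0],"offset":[0.1,1,-0.3],"jaw":1},
    {"rotation":[0,0,0],"offset":[0.1,1,0],"jaw":1},
    {"rotation":[0,0,0],"offset":[0,0.7,0],"jaw":1},
    {"rotation":[0,0,0],"offset":[0,0.6,-0.1],"jaw":1},
  ],
)

```text
clock: 10.62
position: [547.3, -216.0, 57.0]
tool_rot: [-1.279, 1.108, -1.102]
force: [-4.4, 1.1, 7.0]
gripper_width: -0.004
```

```bash
python3 -c "
from fit import *
import st
st.st((-11,0,46))
cv2.imwrite('pics/c13.png',cv2.resize(S['img'][215:285,280:360],None,fx=9,fy=8,interpolation=2))
"
```

```text
t 10.725 jig tcp [-12.8  -1.9  55.9] F(jig) [ 0.1 -0.  -0.4] w 0.004
rot err tool axes [ 0.005 -0.009  0.002]
(-11, 0, 46) offset cm [-0.19  0.99  0.18]
```

View pics/c13.png

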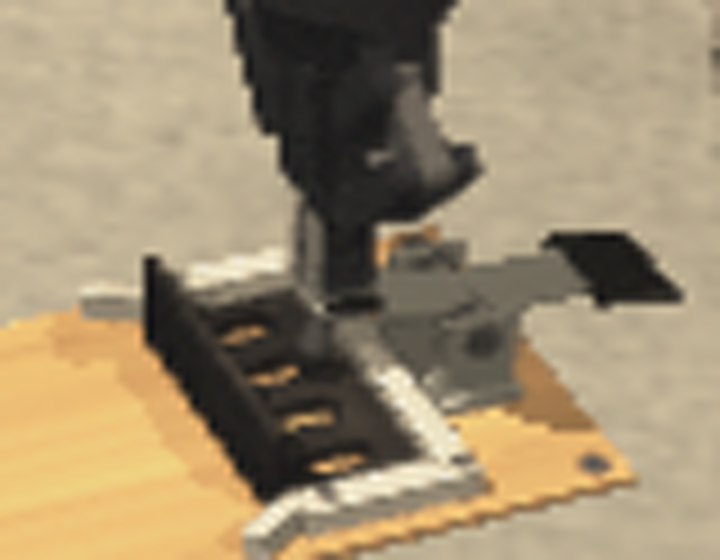

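send_rows(
  series=[
    {"rotation":[0,0,0],"offset":[0,-3,0],"jaw":1},
    {"rotation":[0,0,0],"offset":[0,-5,0],"jaw":1},
    {"rotation":[0,0,0],"offset":[0,-3,-5],"jaw":1},
    {"rotation":[0,0,0],"offset":[0,0,-5],"jaw":1},
    {"rotation":[0,0,0],"offset":[0,0,-5],"jaw":1},
    {"rotation":[0,0,0],"offset":[0,0,0],"jaw":1},
  ],
)

```text
clock: 11.48
position: [399.4, -238.5, 169.2]
tool_rot: [-1.276, 1.099, -1.108]
force: [0.3, 0.3, 0.1]
gripper_width: -0.001
```

```bash
python3 -c "
from fit import *
import st
st.st()
q=np.load('q.npy')
def rock(a):
  # points in down(0) frame rel. pin: thumb (52,14)
  import math
  return (28+52*math.cos(a)+14*math.sin(a),0,34-52*math.sin(a)+14*math.cos(a))
def px(P): return ((proj(S,J(q,[P]))[0]-[280,215]+.5)*[9,8]-.5).round()
for a in(0,.1,.2,.5): print(a,rock(a),px(rock(a)))
for P in ((0,0,13),(-51,47.5,42),(-51,-47.5,42),(-11,0,46)): print(P,px(P))
cv2.imwrite('pics/c14.png',cv2.resize(S['img'][215:285,280:360],None,fx=9,fy=8,interpolation=2))
"
```

```text
t 11.575 jig tcp [-158.7   -1.1  169.8] F(jig) [ 0.7  0.4 -1.2] w -0.003
rot err tool axes [-0.006 -0.003  0.006]
0 (80.0, 0, 48.0) [621. 231.]
0.1 (81.13788442751293, 0, 42.7387206482573) [624. 243.]
0.2 (81.74483267887543, 0, 37.3901268884342) [624. 255.]
0.5 (80.34625075875822, 0, 21.356027859046662) [616. 293.]
(0, 0, 13) [369. 372.]
(-51, 47.5, 42) [147. 256.]
(-51, -47.5, 42) [279. 437.]
(-11, 0, 46) [339. 304.]
```

View pics/c14.png

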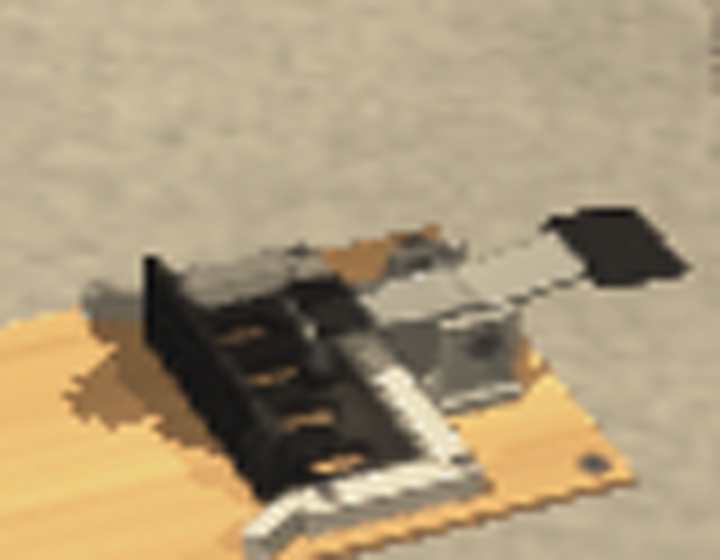

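The clip is down: the thumb centre is at (617,245), and 0.1 rad predicts (624,243). The bracket's wall corner is at (150,258), against (147,256) predicted for home. I hand in.

```bash
python3 -c "
from station import ctrl
print(ctrl.sign_off())"
```

```text
the job is handed in; nothing more can be done
None
```

I tipped the clip up, slid the bracket home against the end stop, snapped the clip down onto its foot, and handed the job in at about 11.6 s. The hand-in reports no verdict.

**Clip up:** Pressing the thumb plate took about 6 N before it snapped. The force then fell to zero, and later pictures showed the clip staying up.

**Bracket home:** I pushed it flat along the bed with the part-open fingers until it stopped hard. The tool stood at jig x = −63.6 mm against about −62 mm expected, with the push rising to about 9 N.

**Clip down:** Pressing the nose took about 7 N before it snapped down.

**Last picture:** The thumb plate matches about 0.1 rad. The bracket's wall corner lies within about half a camera pixel of the home position and did not move when the clip snapped. The arm is clear, and it never went near the spare bracket, tub or saddle.

**What is less certain:**
- **Jig fit:** it left errors of up to 1.7 px, about 5 mm, and the nose appeared about 2 px from where it predicted. The "home" judgement therefore rests mainly on the hard stop.
- **Clip force:** I could not measure how hard the clip presses on the foot.

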